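# Shut and lock the desk power box with its quarter-turn stud

## Robot

A 6-joint arm with a two-finger parallel gripper is mounted at the origin on the work surface. World frame = base frame: x ahead of the robot, y to its left, z up, the work surface at z = 0. Lengths are in m, angles in rad, forces in N, time in s.
With the tool pointing down it reaches from about 0.35 to 0.775 m from the base axis. Payload 7.3 kg.
Tool frame: the origin (TCP) lies between the finger pads, 19 mm behind the fingertips; this is the grasp point; z points along the fingers, y is the line along which they close (so a half turn about z gives the same grasp; the last joint's range is limited). The gripper opens to 92 mm and grips with 3 to 60 N. Pads are 19 mm wide; open, the fingers measure 130 mm over their backs; the gripper's body (75 mm by 190 mm) begins 47 mm behind the grasp point.
Start: joints at [1.013, 0.342, 1.524, -0, 1.275, -0.146], TCP at [0.21, 0.481, 0.246] pointing down, gripper open.
Joint ranges: [-2.53, 2.53], [-0.77, 2.02], [0.04, 2.7], [-1, 4.14], [0.28, 2.66], [-3.11, 3.11]. Speed limits (rad/s): [2.57, 2.57, 3.14, 3.14, 3.14, 3.14].

## Interface

Orientations are given as [roll, pitch, yaw] about the fixed x, y, z axes, in that order (R = Rz(yaw) Ry(pitch) Rx(roll)).
In Python, from cell import robot gives the robot as it stands.
- The arm moves only by the tool step_arm, never from a script. Its argument "motion" is a list of rows, each a list of 2 entries, a list of its own where there are three numbers: the shift along the tool's x, y, z in units of 60 mm (1.0 is 60 mm), then the turn about the tool's z in rad. In form: [[[x, y, z], spin], ...]. A call has 1 to 10 rows; each row is the pose to reach, as a shift and turn from the pose commanded when the call began, along the tool's axes at that moment; what a row does not reach only later rows make up. A row lasts 1/8 s, in which the tool goes at most 62.5 mm and 10.7 degrees, less where a joint would pass 70% of its speed; a pose out of reach is approached as far as the arm can. A call with a gripper value outside its range is refused whole. "hand" is the closure in counts, from 0 (fully open) to 255 (shut), set as the call begins (left out, the last holds). The fingers move at their own pace and stop on an object; "squeeze" is the grip in N (left out, the last holds). Time passes only in rows, so rows that repeat a pose let the fingers close. It gives the time, the measured TCP pose, the force, the opening and the grip force at its end, in the units of the state.
- robot.observe(): the state, without advancing time (a new reading comes with each control period).
- robot.read_camera(name): name is "side" or "top"; returns a dict with "pixels" (400x640x3 uint8, red, green, blue), "intrinsics" (3x3 intrinsics, pixels), "k1" (the pictures are not rectified: a ray, as slopes to the right and down, at radius r is drawn at 1 + k1 r^2 times it, then the intrinsics apply), "xyz" and "rotation" of the camera in the world. Camera axes: x right, y up, looking along -z (the intrinsics and any distortion apply to the point x, -y, -z); pixel columns grow to the right and rows downward; lengths in m; the calibration is good to about 2 mm. A picture is of the moment at which its call begins. There is no depth.
- robot.hand_in(): hands the job in; it is judged then, once.
The state is a dict: "time": time; "qpos": joint angles; "qvel": joint speeds; "joint_efforts": joint torques, N m; "tool_pos": TCP position; "tool_rot": TCP orientation; "contact_force": force on the tool from outside, world axes, zero at the start; "torque": the same for the moment, N m; "opening": finger opening in m; "grip_force": force on a finger pad.
Only numpy, scipy, OpenCV 4.12 (cv2) and the standard library are available. Lean on these libraries where they do the work, as an engineer would, in place of code of your own. Each camera call takes 0.05 s, during which the arm holds its last target. There are 200 camera calls.

## Task

The cover of the grey power box on the classroom desk has been left ajar. Swing the cover shut, then push the winged stud in and turn it a quarter turn clockwise so that it catches and locks the cover, and let go. Turn it lightly to feel for where it drops in rather than forcing it, and do not disturb the things around the box.

Things in the scene. Friction and masses are not known exactly. Their poses are not given: they have to be found in the camera images.
- power_box: Grey steel box screwed to the desk, 200 mm (its x, front to back) x 220 mm (its y) x 70 mm high, with an aluminium cover. Origin: centre of its underside, on the desk. Its front (-x) faces the robot; the cover is hinged along the rear (+x) top edge. Yaw varies by up to 17 degrees.
- cover (a joint): Opening angle of the cover (rad): 0 is shut, on a firm stop; positive is open, front edge raised. Starts at 0.3 to 0.6. The stiff hinge holds it at any angle; pushing it down near the front edge takes a few N. The cover is a plain plate 200 x 220 x 4 mm; shut, its top face is 74 mm above the desk.
- cover_hinge (a point): Point on the hinge axis, at the middle of the rear edge of the cover, 70 mm above the desk; the hinge axis is the y axis of the box.
- cover_edge (a point): Bare spot on the cover's top face to push it shut: 170 mm from the hinge, 75 mm to the +y side of the stud, 30 mm from the front edge. Moves with the cover.
- stud: Captive quarter-turn steel stud: wing 32 mm long (its x), 10 thick (its y), 24 high, underside 20 mm above the cover while out, on a 12 mm neck. Origin on its turning axis (z), at the cover's top face while out; sinks as pushed. Starts with the wing's x 0.5 rad clockwise to 0.1 anticlockwise of the box's x; while out it turns easily both ways. To lock: push in, turn CLOCKWISE from above.
- stud_grip (a point): Point on the stud's axis to put between the finger pads (TCP): 40 mm above the cover's top face while the stud is out, 4 mm below the top of the wing. The stud's axis is 175 mm in front of the hinge, midway across the cover.
- stud_pin (a point): Centre of the stud's hidden cross pin (26 mm long along the wing's x), 12 mm under the stud's origin. Below is a fixed round receptacle under a rubber skin. Its slot cannot be seen: it lies 0.3 to 1.3 rad ANTIclockwise (from above) of the box's x. The pin is blocked after 2 mm of push, unless the wing is within about 0.1 rad of the slot; then it passes. Keep its contact under 40 N.
- slot (a point): Centre of the receptacle's slot on the stud's axis, 58 mm above the desk; axes as the box's, so it does not tell the slot's direction. To find that, press lightly (8 to 12 N) and turn slowly until the resistance gives way, then press on to 12 mm. From there it turns clockwise only, to a stop a little past 90 degrees from the slot; on the way it may be regripped.
- stud_push (a joint): How far the stud is in (m): 0 out, 0.002 pin on the receptacle, from 0.011 the pin is under it and can turn, 0.014 end. Spring: 3 N plus 0.4 N per mm, outward. At 90 degrees clockwise from the slot, +-0.1 rad, the pin faces a notch; let go there (do not pull it up) it rises to 0.0085 and is locked. Let go in the slot's direction it springs out; in between it stays at 0.011, not locked.
- coin_tray: Bystander: open wooden tray with eight compartments, 200 x 300 x 35 mm, loose, to the left. Origin: centre of its underside.
- carton: Bystander: low yellow carton 90 x 140 x 51 mm, loose, to the right. Origin: centre of its underside.
- sanitizer: Bystander: clear bottle 60 mm across, 150 mm tall, loose, at the far right. Origin: centre of its underside.

How it is judged:
On the way:
1. the cover is swung shut (value of joint cover below 0.03 rad), for 0.2 s.
At the end, for the whole second after the job is handed in: The cover is shut (within 0.03 rad) and the released stud rests locked in its notch: pushed in between 7.0 and 9.8 mm, where only a stud turned a quarter turn clockwise under the receptacle stays. Nothing is moving (value of joint cover below 0.03 rad and value of joint stud_push between 0.007 and 0.0098 m and velocity of joint cover below 0.05 rad/s and angular speed of stud below 0.1 rad/s); the robot touches nothing.
It fails at once if the stud is forced: its pin presses on the receptacle with more than 40 N (contact force between stud and power_box above 40 N).
It fails at once if a bystander is moved by more than 30 mm (distance of any of coin_tray, carton, sanitizer from where it was at the start of the episode above 0.03 m).
It also fails if it takes over 72 s, if anything falls off the work surface, if the arm or the gripper's body presses on something with over 40 N, if the wrist force passes 120 N, or if a joint passes its speed limit or range.

## Working session

There is one attempt and no reset: what is moved stays moved. The work goes in short steps, Python scripts to look and compute and a tool call to move; the robot and the scene stay as the last step left them, time stands still between calls to the robot, and variables do not carry over. Pictures are saved under pics/ and viewed, at most 10 in all, crops included, and the job is handed in when it is done.

Besides the shell and the picture viewer there is one more tool, called after ">>>" as name(argument=value, ...), one argument or row to a line, values as JSON. step_arm: Moves the arm, as the interface text tells. Its arguments: {"type":"object","properties":{"motion":{"type":"array"},"hand":{"type":"number"},"squeeze":{"type":"number"}},"required":["motion"]}

```bash
mkdir -p pics; ls
python3 - <<'E'
from cell import robot
import cv2
s=robot.observe(); print({k:s[k] for k in('time','tool_pos','tool_rot','contact_force','opening')})
for n in('side','top'):
    c=robot.read_camera(n); cv2.imwrite(f'pics/{n}0.png',c['pixels'][:,:,::-1]); print(n,c['intrinsics'],c['k1'],c['xyz'],c['rotation'])
E
```

```text
pics
{'time': 0.0, 'tool_pos': array([0.20988596, 0.48077657, 0.24483384]), 'tool_rot': array([-3.14000285e+00, -2.47368104e-04,  2.72980149e+00]), 'contact_force': array([-0.1644872 , -0.49750587,  0.78717334]), 'opening': 0.09216435064080733}
side [[464.21501333   0.         316.88482192]
 [  0.         464.21501333 204.28297534]
 [  0.           0.           1.        ]] 0.027087122173979426 [ 0.16149315 -0.75282365  1.07620159] [ 0.72948717 -0.01035921 -0.48260533]
top [[400.54352145   0.         322.9558209 ]
 [  0.         400.54352145 203.02165498]
 [  0.           0.           1.        ]] -0.0018109018639616778 [0.51990295 0.04272951 1.3378171 ] [ 0.04722344 -0.00586739 -1.60016124]
```

View pics/side0.png

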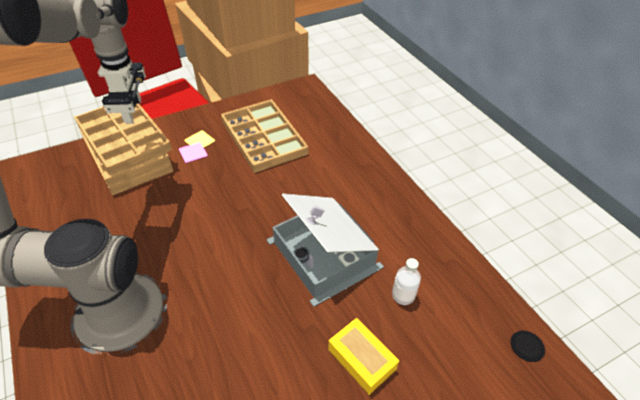

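View pics/top0.png

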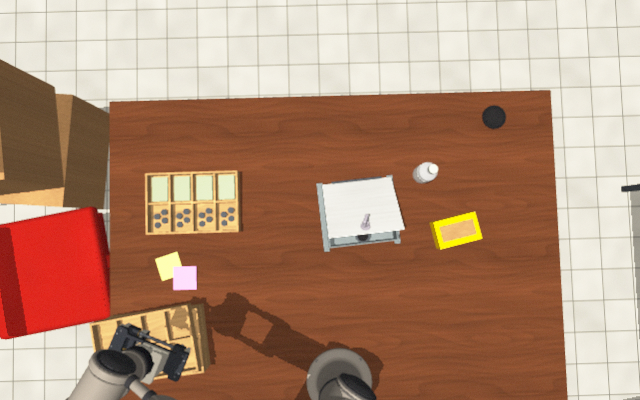

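The pictures show the cover as a light plate: in the top view its corners are near (318,184), (393,177), (404,230) and (328,240), with the stud near (366,222). In the side view the corners are near (283,195), (325,198), (378,248) and (327,254), with the stud near (317,215). The carton and bottle are to its right.

```bash
cat > h.py <<'E'
import numpy as np,cv2
from scipy.spatial.transform import Rotation as R
from cell import robot
def rays(c,uv):
    K=c['intrinsics']; uv=np.atleast_2d(np.array(uv,float))
    p=cv2.undistortPoints(uv[:,None],K,np.array([c['k1'],0,0,0,0.]))[:,0]
    # k1 as forward model = OpenCV k1
    d=np.c_[p[:,0],-p[:,1],-np.ones(len(p))]@R.from_euler('xyz',c['rotation']).as_matrix().T
    return d
def plane(c,uv,z):
    d=rays(c,uv);o=np.array(c['xyz']); return o+d*((z-o[2])/d[:,2])[:,None]
def project(c,P):
    q=(np.atleast_2d(P)-np.array(c['xyz']))@R.from_euler('xyz',c['rotation']).as_matrix()
    q=q*[1,-1,-1]
    return cv2.projectPoints(q,np.zeros(3),np.zeros(3),c['intrinsics'],np.array([c['k1'],0,0,0,0.]))[0][:,0]
def tri(c1,u1,c2,u2):
    out=[]
    for a,b in zip(rays(c1,u1),rays(c2,u2)):
        A=[];y=[]
        for o,d in((c1['xyz'],a),(c2['xyz'],b)):
            d=d/np.linalg.norm(d);M=np.eye(3)-np.outer(d,d);A.append(M);y.append(M@np.array(o))
        out.append(np.linalg.lstsq(np.vstack(A),np.hstack(y),rcond=None)[0])
    return np.array(out)
E
python3 - <<'E'
from h import *
a=[]
for n,(x0,y0,w,h) in(('top',(305,165,115,90)),('side',(262,185,130,125))):
    c=robot.read_camera(n);p=c['pixels'];hsv=cv2.cvtColor(p,cv2.COLOR_RGB2HSV)
    m=np.zeros(p.shape[:2],np.uint8);m[y0:y0+h,x0:x0+w]=((hsv[...,1]<40)&(hsv[...,2]>195))[y0:y0+h,x0:x0+w]*255
    m=cv2.morphologyEx(m,cv2.MORPH_CLOSE,np.ones((9,9)))
    m=cv2.morphologyEx(m,cv2.MORPH_OPEN,np.ones((5,5)))
    k=max(cv2.findContours(m,0,2)[0],key=cv2.contourArea)
    print(n,cv2.contourArea(k),cv2.approxPolyDP(cv2.convexHull(k),4,True)[:,0].tolist())
    a.append(cv2.resize(p[y0:y0+h,x0:x0+w],(400,int(400*h/w)),interpolation=2)[:310,:,::-1])
hh=min(i.shape[0] for i in a)
print([i.shape for i in a])
cv2.imwrite('pics/crop1.png',np.hstack([i[:hh] for i in a]))
E
```

```text
top 3911.0 [[391, 177], [403, 229], [328, 236], [318, 184]]
side 2661.5 [[285, 195], [332, 198], [374, 249], [327, 251]]
[(310, 400, 3), (310, 400, 3)]
```

View pics/crop1.png

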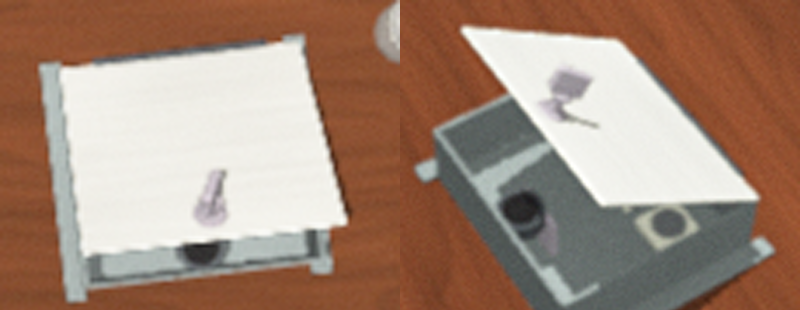

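The crop gives sharper corners, which I triangulate below. In the top view they are RL (322.3,184.6), RR (392.1,178.5), FR (405,228.8) and FL (328.6,237.5). In the side view they are RL (333.5,198), RR (378.3,250), FR (328.6,252.6) and FL (282.2,193.8).

Run:
```python
from h import *
T=robot.read_camera('top');S=robot.read_camera('side')
t=[(322.3,184.6),(392.1,178.5),(405,228.8),(328.6,237.5)]
s=[(333.5,198),(378.3,250),(328.6,252.6),(282.2,193.8)]
P=tri(T,t,S,s);np.set_printoptions(precision=4,suppress=True);print(P);print(plane(T,t[:2],.074))
print(np.linalg.norm(P-np.roll(P,-1,0),axis=1))
rear=P[:2].mean(0);fr=P[2:].mean(0)
e=P[0]-P[1]+P[3]-P[2];yaw=np.arctan2(-e[0],e[1]);print('yaw',yaw,'mid',rear,fr,'open',np.arctan2((fr-rear)[2],np.hypot(*(fr-rear)[:2])))
d=(fr-rear)[:2];print('yaw2',np.arctan2(-d[1],-d[0]))
# feet / carton / bottle rough
print(plane(T,[(457,231),(426,172),(240,200)],.05))
```

```text
[[ 0.6386  0.0334  0.0775]
 [ 0.6512 -0.1872  0.0817]
 [ 0.4931 -0.1993  0.1852]
 [ 0.4748  0.0211  0.187 ]]
[[ 0.6378  0.0339  0.074 ]
 [ 0.6508 -0.1879  0.074 ]]
[0.221  0.1894 0.2212 0.1974]
yaw 0.07015409376169357 mid [ 0.6449 -0.0769  0.0796] [ 0.4839 -0.0891  0.1861] open 0.5833021808141696
yaw2 0.07575258022603645
[[ 0.478  -0.3948  0.05  ]
 [ 0.6713 -0.3029  0.05  ]
 [ 0.598   0.2998  0.05  ]]
```

```bash
cat >> h.py <<'E'
HX=np.array([.646,-.077]);YAW=.073
bx=np.array([np.cos(YAW),np.sin(YAW)]);by=np.array([-bx[1],bx[0]])
def edge(th): # cover_edge world
    r=.17*np.cos(th)-.004*np.sin(th)
    return np.r_[HX-r*bx+.075*by,.07+.17*np.sin(th)+.004*np.cos(th)]
def go(p,yaw=None):
    s=robot.observe();M=R.from_euler('xyz',s['tool_rot']).as_matrix()
    v=M.T@(np.array(p)-s['tool_pos'])/.06
    dy=0 if yaw is None else (s['tool_rot'][2]-yaw)
    print('shift',np.round(v,3),'spin',round(dy,3))
E
python3 - <<'E'
from h import *
for th in(.6,.4,.2,0): print(th,edge(th))
go(edge(.58)+[0,0,.05],.073)
E
```

```text
0.6 [ 0.50284904 -0.01226834  0.16929056]
0.4 [ 0.48592004 -0.01350636  0.13988536]
0.2 [ 0.47515484 -0.01429362  0.10769405]
0 [ 0.47098263 -0.01459873  0.074     ]
shift [-7.734 -5.596  0.482] spin 2.657
```

>>> step_arm(
  motion=[
    [[-0.8, -0.6, 0], 0.17],
    [[-1.6, -1.15, 0], 0.34],
    [[-2.4, -1.7, 0], 0.52],
    [[-3.2, -2.3, 0], 0.7],
    [[-4.0, -2.9, 0], 0.88],
    [[-4.8, -3.45, 0], 1.06],
    [[-5.5, -4.0, 0], 1.24],
    [[-6.3, -4.55, 0], 1.42],
    [[-7.1, -5.1, 0], 1.6],
    [[-7.73, -5.6, 0], 1.78],
  ],
  hand=255,
  squeeze=20,
)

```text
time: 1.55
tool_pos: [0.5016, -0.0145, 0.2455]
tool_rot: [3.141, -0.0, 0.943]
contact_force: [0.8, 0.8, -1.1]
opening: 0.0008
grip_force: 0.0
```

Run:
```python
from h import *
s=robot.observe();print(s['time'],s['tool_pos'],s['tool_rot'],s['qpos'],s['opening'],s['contact_force'])
go(edge(.58)+[0,0,.05],.073)
```

```text
1.55 [ 0.50159935 -0.01450784  0.2455026 ] [ 3.14126832e+00 -3.13705598e-04  9.42926720e-01] [-1.81844994e-01  2.99393970e-01  1.58634454e+00  1.50527935e-04
  1.25542622e+00  4.45978006e-01] 0.0008007526696247293 [ 0.82190638  0.82926839 -1.11235499]
shift [ 0.021 -0.03   0.483] spin 0.87
```

>>> step_arm(
  motion=[
    [[0, -0.0, 0.1], 0.17],
    [[0, 0, 0.2], 0.34],
    [[0, 0, 0.3], 0.52],
    [[0, 0, 0.4], 0.7],
    [[0, 0, 0.48], 0.87],
    [[0, 0, 0.48], 0.87],
  ],
)

```text
time: 2.3
tool_pos: [0.5004, -0.0124, 0.2164]
tool_rot: [-3.141, 0.001, 0.081]
contact_force: [0.2, -0.2, -0.2]
opening: -0.0001
grip_force: 0.0
```

Run:
```python
from h import *
for th in(.56,.45,.3,.15,0,-.03): go(edge(th)+[0,0,.019],.073)
```

```text
shift [-0.023  0.001  0.562] spin 0.008
shift [-0.18  -0.     0.831] spin 0.008
shift [-0.345 -0.002  1.223] spin 0.008
shift [-0.449 -0.002  1.634] spin 0.008
shift [-0.49  -0.003  2.057] spin 0.008
shift [-4.910e-01 -2.000e-03  2.142e+00] spin 0.008
```

>>> step_arm(
  motion=[
    [[-0.0, 0, 0.4], 0],
    [[-0.1, 0, 0.7], 0],
    [[-0.18, 0, 0.83], 0],
    [[-0.25, 0, 1.0], 0],
    [[-0.33, 0, 1.2], 0],
    [[-0.4, 0, 1.4], 0],
    [[-0.44, 0, 1.6], 0],
    [[-0.46, 0, 1.75], 0],
    [[-0.48, 0, 1.9], 0],
    [[-0.49, 0, 1.96], 0],
  ],
)

```text
time: 3.55
tool_pos: [0.4712, -0.0147, 0.0985]
tool_rot: [-3.141, 0.001, 0.08]
contact_force: [0.1, -1.0, 0.8]
opening: 0.0003
grip_force: 0.5
```

>>> step_arm(
  motion=[
    [[0, 0, 0.04], 0],
    [[0, 0, 0.08], 0],
    [[0, 0, 0.1], 0],
    [[0, 0, 0.12], 0],
  ],
)

```text
time: 4.05
tool_pos: [0.4714, -0.0147, 0.0928]
tool_rot: [3.142, -0.0, 0.08]
contact_force: [-5.9, 0.9, 19.1]
opening: 0.0003
grip_force: 9.8
```

>>> step_arm(
  motion=[
    [[0, 0, -0.5], 0],
    [[0, 0, -1.2], 0],
    [[0, -0.8, -2.0], 0],
    [[0, -1.7, -2.6], 0],
    [[0, -2.6, -2.6], 0],
    [[0, -3.0, -2.6], 0],
    [[0, -3.0, -2.6], 0],
  ],
  hand=0,
)

```text
time: 4.92
tool_pos: [0.4567, 0.1661, 0.248]
tool_rot: [-3.141, -0.0, 0.083]
contact_force: [-0.1, 0.3, -0.1]
opening: 0.0659
grip_force: 0.0
```

Run:
```python
from h import *
a=[]
for n,(x0,y0,w,h) in(('top',(305,165,115,90)),('side',(262,200,115,90))):
    c=robot.read_camera(n)
    q=project(c,[[*(HX-.175*bx),.074],[*(HX-.175*bx),.118]]);print(n,q)
    a.append(cv2.resize(c['pixels'][y0:y0+h,x0:x0+w],(400,313),interpolation=2)[:,:,::-1])
cv2.imwrite('pics/crop2.png',np.hstack(a))
```

```text
top [[363.11493751 236.10795883]
 [364.64996589 236.61913545]]
side [[300.50770377 250.40246377]
 [300.23845081 240.32380564]]
```

View pics/crop2.png

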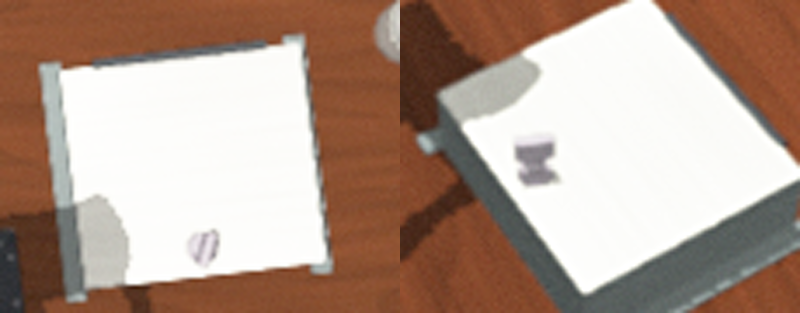

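The cover is shut. In the top crop the stud sits at about (204,247), which is pixel (363.6,236), and its wing leans about 0.45 rad clockwise. I refine that numerically.

Run:
```python
from h import *
np.set_printoptions(precision=4,suppress=True)
c=robot.read_camera('top');p=c['pixels']
S=robot.read_camera('side')
t=[(322.3,185.1),(390.4,177.9),(399.3,240.3),(329.4,247.8)]
P=plane(c,t,.074);print(P,np.linalg.norm(P-np.roll(P,-1,0),axis=1))
m=P.mean(0);e=P[0]-P[1]+P[3]-P[2];y=np.arctan2(-e[0],e[1]);d=P[0]+P[1]-P[2]-P[3];print('centre',m,'yaw',y,np.arctan2(d[1],d[0]))
b=np.array([np.cos(y),np.sin(y)]);print('stud from cover',m[:2]-.075*b)
g=p[225:247,352:376].astype(int).max(2);print(g[3:19,4:20])
w=np.clip(235-g,0,None).astype(float);w[w<12]=0;w[16:]=0
yy,xx=np.mgrid[225:247,352:376];uc=(w*xx).sum()/w.sum();vc=(w*yy).sum()/w.sum();print(uc,vc,plane(c,[(uc,vc)],.1))
# side wing top
print(project(S,[[*(HX-.175*bx),.118]]))
```

```text
[[ 0.6362  0.034   0.074 ]
 [ 0.6529 -0.1826  0.074 ]
 [ 0.4549 -0.2033  0.074 ]
 [ 0.438   0.0175  0.074 ]] [0.2172 0.199  0.2214 0.1989]
centre [ 0.5455 -0.0836  0.074 ] yaw 0.07675445675221625 0.0936149951423303
stud from cover [ 0.4707 -0.0894]
[[253 253 253 253 253 253 253 253 253 253 253 253 253 253 253 253]
 [253 253 253 253 253 253 253 253 253 253 253 253 253 253 253 253]
 [253 253 253 253 253 253 253 253 253 249 243 251 253 253 253 253]
 [253 253 253 253 251 246 246 242 239 223 191 227 251 253 253 253]
 [253 253 253 252 233 222 230 189 185 216 207 194 244 253 253 253]
 [253 253 252 239 221 227 230 187 209 237 219 199 243 253 253 253]
 [253 253 246 224 228 232 216 177 218 232 200 172 243 253 253 253]
 [254 253 245 226 229 234 201 188 229 232 189 180 246 253 253 253]
 [253 253 245 230 233 232 193 205 235 227 185 209 250 253 253 254]
 [254 253 247 231 226 219 189 211 235 215 166 218 251 254 254 254]
 [254 254 252 240 217 188 192 227 234 198 154 234 253 254 254 254]
 [254 254 254 249 228 179 196 233 232 195 215 250 254 254 254 254]
 [254 254 254 253 248 213 212 235 229 230 250 254 254 254 253 254]
 [253 253 254 253 254 250 240 235 228 248 254 254 254 254 254 254]
 [254 254 254 254 254 254 253 249 248 252 254 254 254 254 254 253]
 [254 254 254 254 254 254 254 253 248 245 240 240 238 238 240 228]]
364.18590998043055 235.50097847358123 [[ 0.4742 -0.0904  0.1   ]]
[[300.2385 240.3238]]
```

Run:
```python
from h import *
go([.4715,-.0897,.18],-.28);s=robot.observe();print(s['qpos'],s['opening'])
```

```text
shift [-0.093  4.228  1.131] spin 0.359
[ 1.85955762e-01  2.68086633e-01  1.62382589e+00 -2.45685737e-04
  1.24985825e+00  1.67821634e+00] 0.0819843638460716
```

>>> step_arm(
  motion=[
    [[0, 0.8, 0], 0.1],
    [[0, 1.7, 0], 0.2],
    [[-0.05, 2.6, 0.2], 0.3],
    [[-0.09, 3.5, 0.6], 0.36],
    [[-0.09, 4.23, 1.0], 0.36],
    [[-0.09, 4.23, 1.13], 0.36],
    [[-0.09, 4.23, 1.13], 0.36],
  ],
)

```text
time: 6.0
tool_pos: [0.4713, -0.0891, 0.1797]
tool_rot: [-3.141, 0.002, -0.282]
contact_force: [0.6, 1.1, 0.2]
opening: 0.0914
grip_force: 0.0
```

Run:
```python
from h import *
go([.4715,-.0897,.114],-.28);s=robot.observe();print(s['qpos'],s['opening'])
c=robot.read_camera('side');cv2.imwrite('pics/s3.png',cv2.resize(c['pixels'][165:285,230:390],(640,480),interpolation=2)[:,:,::-1])
```

```text
shift [0.008 0.01  1.095] spin -0.002
[-3.46982300e-01  3.28492597e-01  1.74314813e+00  4.08932459e-04
  1.07148959e+00  1.50569131e+00] 0.09143025943850087
```

View pics/s3.png

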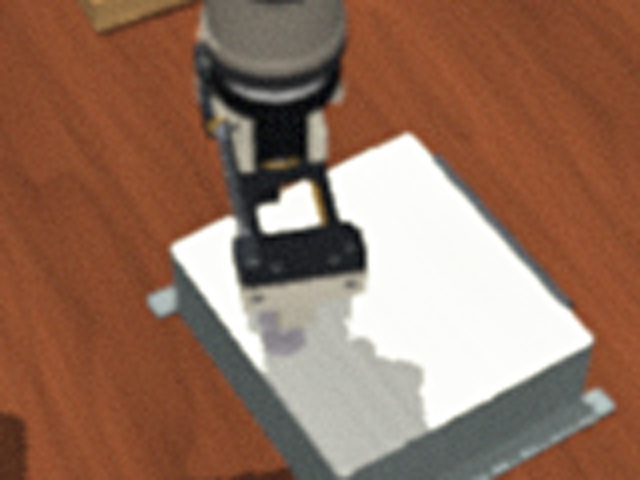

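The near finger hides the wing, and the neck shows below it at about (283,338) in the crop. That fits a gripper centred over the stud, so I descend and close lightly.

>>> step_arm(
  motion=[
    [[0.01, 0.01, 0.4], 0],
    [[0.01, 0.01, 0.8], 0],
    [[0.01, 0.01, 1.05], 0],
    [[0.01, 0.01, 1.1], 0],
    [[0.01, 0.01, 1.1], 0],
  ],
)

```text
time: 6.68
tool_pos: [0.4728, -0.089, 0.1149]
tool_rot: [-3.142, -0.001, -0.279]
contact_force: [-0.4, 0.3, 0.6]
opening: 0.092
grip_force: 0.0
```

>>> step_arm(
  motion=[
    [[0, 0, 0], 0],
    [[0, 0, 0], 0],
    [[0, 0, 0], 0],
    [[0, 0, 0], 0],
    [[0, 0, 0], 0],
    [[0, 0, 0], 0],
    [[0, 0, 0], 0],
    [[0, 0, 0], 0],
  ],
  hand=255,
  squeeze=15,
)

```text
time: 7.68
tool_pos: [0.4723, -0.0895, 0.1141]
tool_rot: [-3.141, 0.0, -0.28]
contact_force: [-0.4, 2.2, -0.3]
opening: 0.0165
grip_force: 1.0
```

>>> step_arm(
  motion=[
    [[0, 0, 0], 0],
    [[0, 0, 0], 0],
    [[0, 0, 0], 0],
    [[0, 0, 0], 0],
  ],
)

```text
time: 8.18
tool_pos: [0.4727, -0.0872, 0.1141]
tool_rot: [-3.138, 0.0, -0.281]
contact_force: [2.8, 11.4, -0.3]
opening: 0.0101
grip_force: 15.0
```

Run:
```python
from h import *
s=robot.observe();print(s['contact_force'],s['torque'],s['opening'],s['grip_force'],s['tool_pos'])
```

```text
[ 2.8385106  11.43710344 -0.3044671 ] [ 2.06294154 -0.42649658  0.02269761] 0.010113199322688431 14.984365403652191 [ 0.47267529 -0.08719879  0.11412894]
```

>>> step_arm(
  motion=[
    [[0, -0.02, 0], 0],
    [[0, -0.04, 0], 0],
    [[0, -0.04, 0], 0],
    [[0, -0.04, 0.02], 0],
    [[0, -0.04, 0.035], 0],
    [[0, -0.04, 0.05], 0],
    [[0, -0.04, 0.05], 0],
  ],
  squeeze=40,
)

```text
time: 9.05
tool_pos: [0.4729, -0.0869, 0.112]
tool_rot: [-3.141, -0.0, -0.28]
contact_force: [-3.0, 6.0, 12.5]
opening: 0.0098
grip_force: 40.0
```

>>> step_arm(
  motion=[
    [[-0.015, -0.02, 0], -0.08],
    [[-0.015, -0.02, 0], -0.16],
    [[-0.015, -0.02, 0], -0.24],
    [[-0.015, -0.02, 0], -0.32],
    [[-0.015, -0.02, 0], -0.4],
    [[-0.015, -0.02, 0], -0.48],
    [[-0.015, -0.02, 0], -0.54],
    [[-0.015, -0.02, 0], -0.54],
  ],
)

```text
time: 10.05
tool_pos: [0.4729, -0.0869, 0.112]
tool_rot: [3.139, -0.001, 0.261]
contact_force: [-3.0, -0.3, 9.9]
opening: 0.0097
grip_force: 40.0
```

Run:
```python
from h import *
s=robot.observe();print(s['contact_force'],s['torque'],s['opening'],s['grip_force'],s['tool_pos'],s['qpos'])
```

```text
[-2.98782989 -0.297021    9.92714843] [-0.10661009  0.62645849  0.03950033] 0.009691559446765223 39.99216914176941 [ 0.47287554 -0.08689822  0.11204814] [-3.40504904e-01  4.20956977e-01  1.82508568e+00 -1.65576836e-03
  8.93328932e-01  9.70691292e-01]
```

>>> step_arm(
  motion=[
    [[0, 0, 0], -0.03],
    [[0, 0, 0], -0.06],
    [[0, 0, 0], -0.09],
    [[0, 0, 0], -0.12],
    [[0, 0, 0], -0.15],
    [[0, 0, 0], -0.15],
  ],
)

```text
time: 10.8
tool_pos: [0.4729, -0.0869, 0.112]
tool_rot: [3.139, -0.001, 0.41]
contact_force: [-2.8, -1.4, 10.4]
opening: 0.0097
grip_force: 40.0
```

>>> step_arm(
  motion=[
    [[0, 0, 0], -0.03],
    [[0, 0, 0], -0.06],
    [[0, 0, 0], -0.09],
    [[0, 0, 0], -0.09],
  ],
)

```text
time: 11.3
tool_pos: [0.4729, -0.087, 0.1121]
tool_rot: [3.139, -0.001, 0.5]
contact_force: [-2.0, -1.0, 9.7]
opening: 0.0101
grip_force: 40.0
```

>>> step_arm(
  motion=[
    [[0, 0, 0], -0.03],
    [[0, 0, 0], -0.06],
    [[0, 0, 0], -0.09],
    [[0, 0, 0], -0.12],
    [[0, 0, 0], -0.12],
  ],
)

```text
time: 11.92
tool_pos: [0.473, -0.087, 0.112]
tool_rot: [3.139, -0.0, 0.62]
contact_force: [-2.6, -1.3, 8.4]
opening: 0.0098
grip_force: 40.0
```

>>> step_arm(
  motion=[
    [[0, 0, 0.003], -0.03],
    [[0, 0, 0.003], -0.06],
    [[0, 0, 0.003], -0.09],
    [[0, 0, 0.003], -0.12],
    [[0, 0, 0.003], -0.12],
  ],
)

```text
time: 12.55
tool_pos: [0.473, -0.0871, 0.112]
tool_rot: [3.139, -0.0, 0.74]
contact_force: [-2.6, -0.6, 9.6]
opening: 0.0098
grip_force: 40.0
```

>>> step_arm(
  motion=[
    [[0, 0, 0.003], -0.03],
    [[0, 0, 0.003], -0.06],
    [[0, 0, 0.003], -0.09],
    [[0, 0, 0.003], -0.12],
    [[0, 0, 0.003], -0.12],
  ],
)

```text
time: 13.18
tool_pos: [0.4731, -0.0871, 0.1118]
tool_rot: [3.138, 0.0, 0.86]
contact_force: [-2.6, -2.0, 10.5]
opening: 0.0096
grip_force: 40.0
```

>>> step_arm(
  motion=[
    [[0, 0, 0], -0.03],
    [[0, 0, 0], -0.06],
    [[0, 0, 0], -0.09],
    [[0, 0, 0], -0.12],
    [[0, 0, 0], -0.12],
  ],
)

```text
time: 13.8
tool_pos: [0.4731, -0.0871, 0.1114]
tool_rot: [3.139, 0.001, 0.98]
contact_force: [-1.4, -2.2, 4.2]
opening: 0.0095
grip_force: 40.0
```

>>> step_arm(
  motion=[
    [[0, 0, 0.015], -0.02],
    [[0, 0, 0.03], -0.04],
    [[0, 0, 0.04], -0.04],
    [[0, 0, 0.04], -0.04],
  ],
)

```text
time: 14.3
tool_pos: [0.4731, -0.0869, 0.1086]
tool_rot: [3.139, 0.001, 1.021]
contact_force: [0.0, -6.4, 4.4]
opening: 0.0096
grip_force: 40.0
```

>>> step_arm(
  motion=[
    [[0, 0, 0.025], 0],
    [[0, 0, 0.05], 0],
    [[0, 0, 0.075], 0],
    [[0, 0, 0.1], 0],
    [[0, 0, 0.115], 0],
    [[0, 0, 0.115], 0],
    [[0, 0, 0.115], 0],
  ],
)

```text
time: 15.18
tool_pos: [0.4731, -0.087, 0.102]
tool_rot: [3.139, 0.001, 1.021]
contact_force: [-1.2, -5.7, 7.0]
opening: 0.0096
grip_force: 40.0
```

Run:
```python
from h import *
s=robot.observe();print(s['contact_force'],s['torque'],s['opening'],s['grip_force'],s['tool_pos'],s['qpos'])
```

```text
[-1.22826029 -5.6862808   6.99088876] [-1.2137724   0.24956432 -0.06333666] 0.009579501739955967 39.99352991580963 [ 0.47313987 -0.0869718   0.10197649] [-3.40426595e-01  4.36751578e-01  1.83487783e+00 -1.77164220e-03
  8.67423956e-01  2.10684021e-01]
```

>>> step_arm(
  motion=[
    [[0, 0, 0.005], 0.06],
    [[0, 0, 0.005], 0.12],
    [[0, 0, 0.005], 0.2],
    [[0, 0, 0.005], 0.28],
    [[0, 0, 0.005], 0.36],
  ],
)

```text
time: 15.8
tool_pos: [0.473, -0.0869, 0.1016]
tool_rot: [3.139, -0.0, 0.658]
contact_force: [-1.5, -6.4, 7.6]
opening: 0.0098
grip_force: 40.0
```

Run:
```python
from h import *
s=robot.observe();print(s['contact_force'],s['torque'],s['opening'],s['grip_force'],s['tool_pos'],s['tool_rot'])
```

```text
[-1.52810495 -6.36706886  7.62242303] [-1.12165531  0.35495881 -0.01027883] 0.009768885659739074 39.99587059020996 [ 0.4729958  -0.08688297  0.10163677] [ 3.13906495e+00 -5.12228294e-05  6.58272321e-01]
```

>>> step_arm(
  motion=[
    [[0, 0, 0], 0.12],
    [[0, 0, 0], 0.24],
    [[0, 0, 0], 0.36],
    [[0, 0, 0], 0.48],
    [[0, 0, 0], 0.6],
    [[0, 0, 0], 0.72],
    [[0, 0, 0], 0.84],
    [[0, 0, 0], 0.96],
    [[0, 0, 0], 1.04],
    [[0, 0, 0], 1.04],
  ],
)

```text
time: 17.05
tool_pos: [0.4728, -0.0865, 0.1015]
tool_rot: [3.141, -0.002, -0.38]
contact_force: [-1.1, -2.5, 7.7]
opening: 0.0096
grip_force: 40.0
```

>>> step_arm(
  motion=[
    [[0, 0, 0], 0.04],
    [[0, 0, 0], 0.08],
    [[0, 0, 0], 0.12],
    [[0, 0, 0], 0.16],
    [[0, 0, 0], 0.16],
  ],
)

```text
time: 17.68
tool_pos: [0.4728, -0.0864, 0.1015]
tool_rot: [3.141, -0.001, -0.54]
contact_force: [-0.5, -3.3, 6.6]
opening: 0.0097
grip_force: 40.0
```

Run:
```python
from h import *
s=robot.observe();print(s['contact_force'],s['torque'],s['opening'],s['grip_force'],s['tool_pos'],s['tool_rot'],s['qpos'])
```

```text
[-0.46263433 -3.25675944  6.60878418] [-0.64108791  0.38785776 -0.04502757] 0.00970161742251354 39.998329281806946 [ 0.47281911 -0.08638021  0.10153049] [ 3.14126703e+00 -1.49600957e-03 -5.39813799e-01] [-3.39940734e-01  4.37270875e-01  1.83564278e+00 -8.08006130e-04
  8.67277580e-01  1.77119191e+00]
```

>>> step_arm(
  motion=[
    [[0, 0, -0.01], 0.01],
    [[0, 0, -0.02], 0.01],
    [[0, 0, -0.03], 0.01],
    [[0, 0, -0.035], 0.01],
    [[0, 0, -0.035], 0.01],
  ],
)

```text
time: 18.3
tool_pos: [0.4728, -0.0864, 0.1036]
tool_rot: [3.141, -0.001, -0.549]
contact_force: [-0.2, -2.8, 7.0]
opening: 0.0099
grip_force: 40.0
```

>>> step_arm(
  motion=[
    [[0, 0, -0.01], 0],
    [[0, 0, -0.015], 0],
    [[0, 0, -0.015], 0],
  ],
  squeeze=10,
)

```text
time: 18.68
tool_pos: [0.4728, -0.0863, 0.1045]
tool_rot: [3.141, -0.001, -0.549]
contact_force: [-0.4, -2.5, 6.4]
opening: 0.0103
grip_force: 10.0
```

>>> step_arm(
  motion=[
    [[0, 0, -0.015], 0],
    [[0, 0, -0.015], 0],
    [[0, 0, -0.015], 0],
    [[0, 0, -0.015], 0],
    [[0, 0, -0.015], 0],
    [[0, 0, -0.015], 0],
    [[0, 0, -0.015], 0],
  ],
  hand=60,
)

```text
time: 19.55
tool_pos: [0.4724, -0.0858, 0.1051]
tool_rot: [-3.141, -0.0, -0.55]
contact_force: [0.8, -1.2, 0.8]
opening: 0.0697
grip_force: 0.0
```

>>> step_arm(
  motion=[
    [[0, 0, -0.3], 0],
    [[0, 0, -0.8], 0],
    [[0, 0, -1.6], 0],
    [[0, 0, -2.4], 0],
    [[-0.5, -0.8, -2.6], 0],
    [[-1.0, -1.6, -2.6], 0],
    [[-1.2, -2.4, -2.6], 0],
    [[-1.2, -3.0, -2.6], 0],
    [[-1.2, -3.0, -2.6], 0],
  ],
)

```text
time: 20.68
tool_pos: [0.5056, 0.1071, 0.2607]
tool_rot: [-3.141, 0.0, -0.547]
contact_force: [0.4, 0.7, 0.5]
opening: 0.0703
grip_force: 0.0
```

Run:
```python
from h import *
a=[]
for n,(x0,y0,w,h) in(('top',(340,215,46,36)),('side',(278,225,46,36))):
    c=robot.read_camera(n)
    for d in(0,.0085,.011): print(n,d,project(c,[.4725,-.0865,.118-d]))
    a.append(cv2.resize(c['pixels'][y0:y0+h,x0:x0+w],(400,313),interpolation=2)[:,:,::-1])
cv2.imwrite('pics/crop4.png',np.hstack(a))
```

```text
top 0 [[363.56566817 236.30997495]]
top 0.0085 [[363.26806606 236.21051138]]
top 0.011 [[363.18131907 236.18151909]]
side 0 [[300.03862411 239.28540242]]
side 0.0085 [[300.09276037 241.27653618]]
side 0.011 [[300.10857226 241.85822133]]
```

View pics/crop4.png

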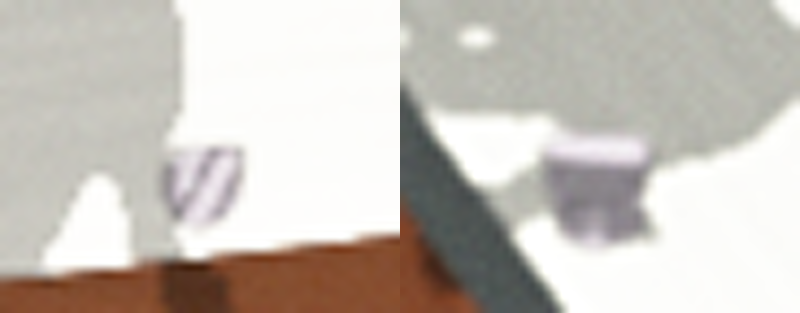

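In the side crop the stud's wing top is at about (202,150), which is pixel row 242.2. It was at row 240.3 when out, so the drop matches about 8.5 mm. The cover is shut. The upward force I felt while easing up past 11 mm also shows the pin is in its notch.

```bash
python3 -c "
from cell import robot
print(robot.hand_in())"
```

```text
the job is handed in; nothing more can be done
None
```

The cover is shut, the stud is locked in its notch and released, and the job was handed in at about 21 s; hand-in returned no verdict, and the lock is inferred from force feel and the camera.

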